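Load the rotary test fixture and start the test

ROBOT

A 7-joint arm with a two-finger parallel gripper is mounted at the origin on the work surface. World frame = base frame: x ahead of the robot, y to its left, z up, the work surface at z = 0. Lengths are in m, angles in rad, forces in N, time in s.
With the tool pointing down it reaches from about 0.4 to 0.875 m from the base axis. Payload 4.4 kg.
Tool frame: the origin (TCP) lies between the finger pads; the fingertips stand 25 mm ahead of it and the grasp point (between the pads) lies 6 mm ahead of it (robot.tips_ahead is the distance from the TCP to the fingertips, in m); z points along the fingers, y is the line along which they close (so a half turn about z gives the same grasp; the last joint's range is limited). The gripper opens to 85 mm and grips with 20 to 120 N. Pads are 22 mm wide; open, the fingers measure 114 mm over their backs; the gripper's body (76 mm by 85 mm) begins 54 mm behind the grasp point. The pads swing forward as they close: fully open they stand 13 mm farther back than shut.
Start: joints at [-1.402, 0.628, 0.038, 1.517, -0.027, 0.996, -0.02], TCP at [0.151, 0.632, 0.256] pointing down, gripper open.
Joint ranges: [-3.06, 3.06], [-0.37, 2.12], [-1.25, 1.32], [0.18, 2.47], [-1.1, 4.24], [0.23, 1.98], [-2.94, 2.94]. Speed limits (rad/s): [2.57, 2.57, 3.14, 3.14, 3.14, 3.14, 3.14].

INTERFACE

Orientations are given as a rotation vector (axis times angle).
In Python, from bench import robot gives the robot as it stands. The module is installed in compiled form; this text tells all that it offers.
- The arm moves only by the tool drive_tool, never from a script. Its argument "commands" is a list that holds one entry, the list of rows, each a list of 5 numbers: the opening, from 0 (shut) to 1 (fully open), then the shift along the world's x, y, z normalised to -1 to 1, where 1 is 0.2 m, then the turn about the world's z normalised to -1 to 1, where 1 is pi rad. A call has exactly 10 rows; each row shifts and turns the commanded pose from where the row before left it; what a row does not reach is not made up. A row lasts 1/8 s, in which the tool goes at most 62.5 mm and 10.7 degrees, less where a joint would pass 70% of its speed; a pose out of reach is approached as far as the arm can. A call with a number of a shift or a turn outside -1 to 1 is refused whole. A call with a gripper value outside its range is refused whole. The fingers move at their own pace and stop on an object; the grip force is fixed at half the most. Time passes only in rows, so rows that do not move let the fingers close, or fill a call up. It gives the time, the measured TCP pose, the force, the opening and the grip force at its end, in the units of the state.
- robot.read_state(): the state, without advancing time (a new reading comes with each control period).
- robot.capture(name): name is "side" or "top"; returns a dict with "pixels" (384x512x3 uint8, red, green, blue), "depth" (384x512 float32, m along the optical axis (not along the pixel's ray), 0 where there is no reading), "camera_matrix" (3x3 intrinsics, pixels), "dist" ([k1, k2, p1, p2, k3] as OpenCV has them; the pictures are not rectified), "position" and "orientation" of the camera in the world. Camera axes: x right, y up, looking along -z (the intrinsics and any distortion apply to the point x, -y, -z); pixel columns grow to the right and rows downward; lengths in m; the calibration is good to about 2 mm. A picture is of the moment at which its call begins.
- robot.finish_job(): hands the job in; it is judged then, once.
The state is a dict: "clock": time; "qpos": joint angles; "joint_velocities": joint speeds; "tau": joint torques, N m; "tcp_pos": TCP position; "ee_rot": TCP orientation; "contact_force": force on the tool from outside, world axes, zero at the start; "moment": the same for the moment, N m; "opening": finger opening in m; "finger_force": force on a finger pad.
Only numpy, scipy, OpenCV 4.12 (cv2) and the standard library are available. Lean on these libraries where they do the work, as an engineer would, in place of code of your own. Each camera call takes 0.05 s, during which the arm holds its last target. There are 200 camera calls.

TASK

Load the converter modules from the black tray into the nests of the rotary test fixture, one to a nest, starting with nest 1 and then 2 and so on in order (a nest's number is the number of dots beside it), turning the dial by its knobs so that the nest to be filled stands clear in front of the guard and seating each module flat. When all are loaded, turn the dial until nest 1 clicks to rest under the probe head, and only then press the start button. Leave the other things on the bench where they are.

Things in the scene. Friction and masses are not known exactly. Their poses are not given: they have to be found in the camera images.
- fixture: Fixed rotary test fixture: base plate 335 x 310 x 12 mm; origin at its underside on the dial's axis; -x is its front (loading side), z up. The dial (270 mm across, top 37 mm above the bench) carries 4 nests 90 degrees apart, 85 mm from the axis, and midway between them 4 knobs. A grey box 44 mm square, 52 mm high, at (-147, 130) mm carries the start button.
- dial (a joint): Turn of the dial, rad, anticlockwise seen from above, endless, may start off a detent. Detents at every multiple of pi/2: let go within 20 degrees of one, it swings there by itself within 2 s (to about 2 degrees), one nest then being exactly at the front. Leaving a detent takes up to 10 N at a knob; between them it turns freely. At 0: nest 1 at the rear, 2 at +y, 3 at the front, 4 at -y.
- knob1 (a point): Centre of the top of the black knob between nests 1 and 2, fixed to the dial: an upright cylinder 20 mm in diameter and 36 mm high, top 73 mm above the bench, 110 mm from the axis. Three more like it stand between nests 2 and 3, 3 and 4, 4 and 1, every 90 degrees. In a detent, two knobs stand in the open, 45 degrees either side of the front.
- guard_edge (a point): Middle of the top of the front edge of the fixed clear guard plate, 34 mm in front of the dial's axis, 88 mm above the bench (underside 83 mm). The guard reaches 153 mm to either side and from here over all the rear, so only the front nest and the two front knobs can be reached from above.
- nest1 (a point): Nest 1, marked by 1 black dot (9 mm) on the dial at its +y side: black pocket 56 x 31 mm (2 mm play a side). Origin: centre of the pocket floor, 40 mm above the bench; x points outwards along the radius = the long way, z up. Walls 8 mm high, then sloping lead-ins to 13 mm, 3 mm wider a side; both long sides are open over the middle 36 mm for fingers. A module may lie either way round.
- nest2 (a point): Nest 2, marked by 2 black dots (9 mm) on the dial at its +y side: black pocket 56 x 31 mm (2 mm play a side). Origin: centre of the pocket floor, 40 mm above the bench; x points outwards along the radius = the long way, z up. Walls 8 mm high, then sloping lead-ins to 13 mm, 3 mm wider a side; both long sides are open over the middle 36 mm for fingers. A module may lie either way round.
- nest3 (a point): Nest 3, marked by 3 black dots (9 mm) on the dial at its +y side: black pocket 56 x 31 mm (2 mm play a side). Origin: centre of the pocket floor, 40 mm above the bench; x points outwards along the radius = the long way, z up. Walls 8 mm high, then sloping lead-ins to 13 mm, 3 mm wider a side; both long sides are open over the middle 36 mm for fingers. A module may lie either way round.
- nest4 (a point): Nest 4, marked by 4 black dots (9 mm) on the dial at its +y side: black pocket 56 x 31 mm (2 mm play a side). Origin: centre of the pocket floor, 40 mm above the bench; x points outwards along the radius = the long way, z up. Walls 8 mm high, then sloping lead-ins to 13 mm, 3 mm wider a side; both long sides are open over the middle 36 mm for fingers. A module may lie either way round.
- probe (a point): Point under the black probe head (62 x 46 mm, with an upright cylinder up to 173 mm above the bench, standing on the guard), at the height of a pocket floor: in a detent the nest at the rear has its origin here.
- start (a joint): Travel of the start button, m: 0 released, 0.006 fully pressed (about 5 N, spring return).
- start_top (a point): Centre of the top of the white round start button, 26 mm in diameter, on the grey box at the front left corner of the fixture; pressed straight down.
- tray: Black supply tray with a rubber floor, fixed, 205 x 185 mm outside, walls 3 mm thick and 14 mm high, floor top 3 mm above the bench; origin at the centre of its underside.
- module1: Converter module: plain metal-cased block 52 mm (x) x 27 mm (y) x 24 mm high, about 60 g, with a small paper label on top; origin at the centre of its underside, z up. Lies in the tray at the start. Three or all four of them are there.
- module2: Converter module: plain metal-cased block 52 mm (x) x 27 mm (y) x 24 mm high, about 60 g, with a small paper label on top; origin at the centre of its underside, z up. Lies in the tray at the start. Three or all four of them are there.
- module3: Converter module: plain metal-cased block 52 mm (x) x 27 mm (y) x 24 mm high, about 60 g, with a small paper label on top; origin at the centre of its underside, z up. Lies in the tray at the start. Three or all four of them are there.
- module4: Converter module: plain metal-cased block 52 mm (x) x 27 mm (y) x 24 mm high, about 60 g, with a small paper label on top; origin at the centre of its underside, z up. Lies in the tray at the start. Three or all four of them are there.
- breadboards: Bystander, not to be disturbed: two white breadboards with a display on an aluminium plate, 185 x 150 mm, 24 mm high; origin at the middle of its underside.
- multimeter: Bystander, not to be disturbed: grey hand multimeter, 150 x 78 x 34 mm; origin at the middle of its underside.
- solder_reel: Bystander, not to be disturbed: reel of solder standing on its flange, 54 mm across, 42 mm high; origin at the middle of its underside.
- flux_bottle: Bystander, not to be disturbed: small white bottle, 38 mm across, 85 mm high; origin at the middle of its underside.
- screwdriver: Bystander, not to be disturbed: screwdriver lying down, 170 mm long; origin at the middle of its underside.
- tweezers: Bystander, not to be disturbed: steel tweezers lying flat, 120 mm long; origin at the middle of its underside.
- relay: Bystander, not to be disturbed: small cube-shaped relay, 28 x 21 x 32 mm high; origin at the middle of its underside.
- oscillator: Bystander, not to be disturbed: tiny metal oscillator can, 21 x 13 x 8 mm high; origin at the middle of its underside.
Things that resemble listed ones, but are neither listed nor needed, are in the scene too. What is shaped like the module3 but red is not meant.

How it is judged:
By the outcome, as a careful person would: the job done as asked, in the order asked, and still so for the second after the job is handed in, with the robot touching nothing.
Of module1, module2, module3, module4 only 3 to 4 are there at a start; the rules pass over those that are not, and their reading is None.
At some moment in a run one of module1, module2, module3, module4 may be knocked a few centimetres aside while the robot is not near it.
Once in a run the grip may slacken for a moment while it holds something.
It also fails if it takes over 210 s, if anything falls off the work surface, if the arm or the gripper's body presses on something with over 40 N, if the wrist force passes 120 N, or if a joint passes its speed limit or range.

## Working session

There is one attempt and no reset: what is moved stays moved. The work goes in short steps, Python scripts to look and compute and a tool call to move; the robot and the scene stay as the last step left them, time stands still between calls to the robot, and variables do not carry over. Pictures are saved under pics/ and viewed, at most 14 in all, crops included, and the job is handed in when it is done.

Besides the shell and the picture viewer there is one more tool, called after "Call:" by a JSON object that holds its "name" and its "arguments", one argument or row to a line. drive_tool: Moves the arm, as the interface text tells. Scaled input: -1 to 1 covers 0.2 m each way for a shift and pi rad each way for a turn. Its arguments: {"type":"object","properties":{"commands":{"type":"array","items":{"type":"array","items":{"type":"array","items":{"type":"number","minimum":-1,"maximum":1}}}}},"required":["commands"]}

```bash
mkdir -p pics; cat > h.py <<'E'
import numpy as np, cv2
from scipy.spatial.transform import Rotation as R
from bench import robot
def cap(n):
    c=robot.capture(n); return c
def save(c,f,crop=None,s=1):
    im=c["pixels"][:,:,::-1]
    if crop: x0,y0,x1,y1=crop; im=im[y0:y1,x0:x1]
    cv2.imwrite("pics/"+f,cv2.resize(im,None,fx=s,fy=s,interpolation=cv2.INTER_CUBIC))
def rot(c):
    o=np.array(c["orientation"],float)
    return o if o.shape==(3,3) else R.from_rotvec(o).as_matrix()
def ray(c,uv):
    p=cv2.undistortPoints(np.array(uv,float).reshape(-1,1,2),np.array(c["camera_matrix"]),np.array(c["dist"])).reshape(-1,2)
    d=np.c_[p[:,0],-p[:,1],-np.ones(len(p))]
    return np.array(c["position"]),d@rot(c).T
def plane(c,uv,z):
    o,d=ray(c,uv); return o+d*((z-o[2])/d[:,2])[:,None]
def depthpt(c,uv):
    o,d=ray(c,uv); z=np.array([c["depth"][int(round(v)),int(round(u))] for u,v in np.reshape(uv,(-1,2))])
    return o+d*z[:,None]
def proj(c,P):
    q=(np.reshape(P,(-1,3))-np.array(c["position"]))@rot(c); q=q*[1,-1,-1]
    return cv2.projectPoints(q,np.zeros(3),np.zeros(3),np.array(c["camera_matrix"]),np.array(c["dist"]))[0].reshape(-1,2)
E
python3 - <<'E'
from h import *
for n in("top","side"):
    c=cap(n); save(c,n+"0.png",s=1.5); print(n,c["position"],c["orientation"],c["camera_matrix"],c["dist"])
s=robot.read_state();print(s,robot.tips_ahead)
E
```

```text
top [0.39573059 0.01789927 1.16529113] [ 0.0704965  -0.09234746 -1.59048124] [[360.28758478   0.         260.97448784]
 [  0.         360.28758478 189.51141524]
 [  0.           0.           1.        ]] [-0.01802445  0.          0.          0.          0.        ]
side [ 0.40394407 -0.85318649  0.7772154 ] [ 0.88958993 -0.07567743 -0.11332223] [[415.26600614   0.         258.54253639]
 [  0.         415.26600614 186.85724305]
 [  0.           0.           1.        ]] [-0.04074764  0.          0.          0.          0.        ]
{'clock': 0.1, 'qpos': array([-1.40179362,  0.629272  ,  0.03844799,  1.51826586, -0.02700358,
        0.99631342, -0.02001143]), 'joint_velocities': array([ 1.35050791e-03, -3.25835290e-03, -2.18297866e-05, -2.45254123e-03,
        7.14204767e-04, -2.42311227e-04, -3.50531296e-03]), 'tau': array([ 3.97528784e-03, -5.64544630e+01,  1.23077217e+00, -1.93975425e+01,
        1.12913692e-02,  5.52525278e-03, -1.44604184e-05]), 'tcp_pos': array([0.15107253, 0.63166316, 0.25546986]), 'ee_rot': array([-3.67983454e-01, -3.11977788e+00,  2.71827338e-03]), 'contact_force': array([-0.59114218,  0.29621797,  1.0032692 ]), 'moment': array([0.02224298, 0.01441954, 0.04931869]), 'finger_force': 0.0, 'opening': 0.08533867911364408} 0.025
```

View pics/top0.png

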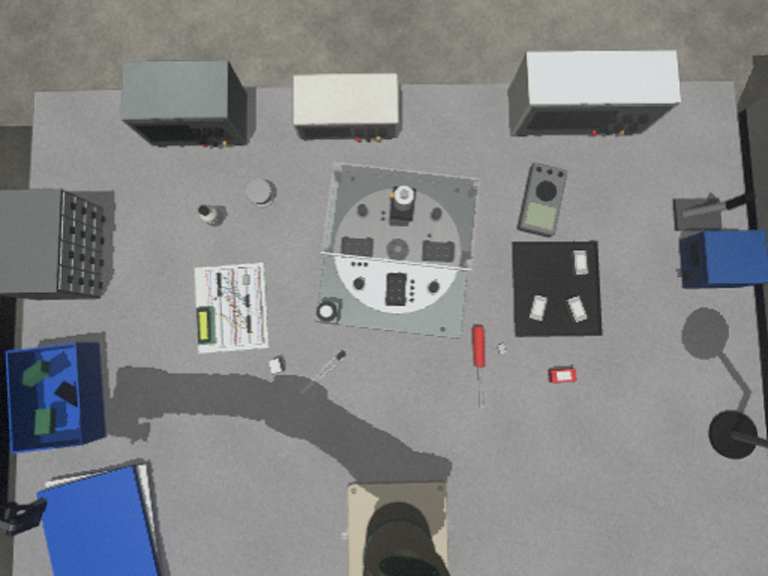

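View pics/side0.png

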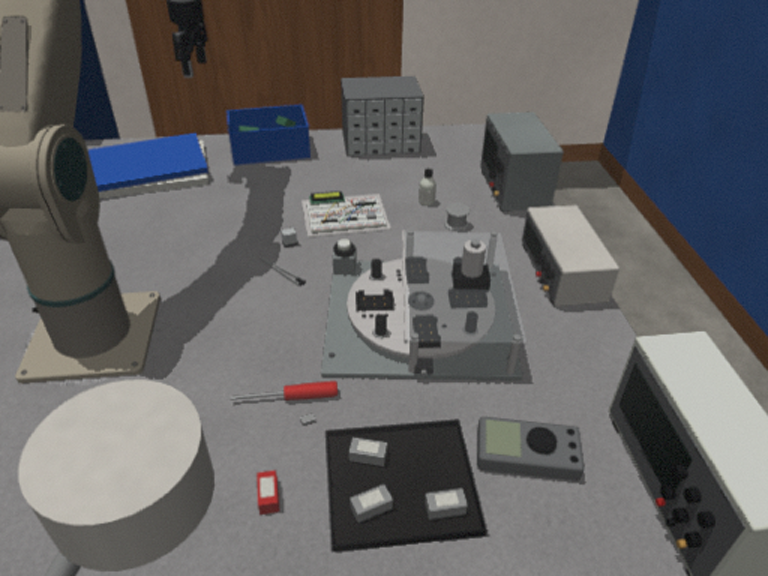

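Top view (1.5x scale): fixture at about (398,248), front towards the robot. Nest with 4 dots is in front at (396,289), 3 dots at the left (358,247). Tray at (557,288) holds three modules, at (580,262), (538,308) and (577,308). Red decoy at (562,375), relay at (277,365), oscillator at (502,348). Side view: modules at (369,450), (371,501), (446,503), red one at (268,490).

Candidates for the module (top picture): (580,262), (538,308) and (577,308) in the tray, which fit; red block (562,375), excluded; relay (277,365) and oscillator (502,348), wrong size and outside the tray.

```bash
cat >> h.py <<'E'
def boxes(mask,amin,amax,roi):
    x0,y0,x1,y1=roi; m=np.zeros_like(mask); m[y0:y1,x0:x1]=mask[y0:y1,x0:x1]
    k=4; M=cv2.resize(m,None,fx=k,fy=k,interpolation=cv2.INTER_NEAREST)
    out=[]
    for ct in cv2.findContours(m,cv2.RETR_EXTERNAL,cv2.CHAIN_APPROX_NONE)[0]:
        a=cv2.contourArea(ct)
        if amin<=a<=amax: out.append((ct.reshape(-1,2).astype(float),a))
    return out
def modules(c,roi,zt=.027):
    g=c["pixels"].min(2); m=(g>85).astype(np.uint8)*255
    r=[]
    for ct,a in boxes(m,25,900,roi):
        P=plane(c,ct,zt)[:,:2].astype(np.float32)*1000
        (cx,cy),(w,h),an=cv2.minAreaRect(P)
        if w<h: w,h,an=h,w,an+90
        r.append((round(cx),round(cy),round(w),round(h),round((an+90)%180-90),ct.mean(0).round(1).tolist()))
    return r
E
python3 - <<'E'
from h import *
T=cap("top");S=cap("side")
print(*modules(T,(343,162,399,222)),sep="\n"); print(*modules(S,(220,285,318,360)),sep="\n")
c=T["pixels"]
for n,C,roi in(("T",T,(230,180,300,208)),("S",S,(232,170,268,225))):
    m=(C["pixels"].max(2)<60).astype(np.uint8)*255
    for ct,a in boxes(m,6,400,roi): print(n,ct.mean(0).round(1),a, ct.min(0),ct.max(0), plane(C,ct.mean(0),.073)[0].round(3))
uv=np.array([(332,163),(478,180),(463,337),(317,322)])/1.5
print("base",plane(T,uv,.012).round(3))
d=T["depth"]; print("depth z", depthpt(T,[(387,175),(359,205),(385,206),(377,190),(262,215),(289,190),(241,189)]).round(4))
save(T,"cropT.png",(200,100,410,230),3.8)
save(S,"cropS.png",(210,140,360,370),2.6)
E
```

```text
(454, -392, 51, 29, 19, [384.6, 205.5])
(458, -309, 51, 28, -17, [358.7, 204.8])
(554, -405, 50, 29, 2, [386.8, 174.3])
(556, -405, 52, 28, 2, [297.0, 332.9])
(455, -392, 52, 28, 19, [247.0, 332.4])
(460, -309, 52, 27, -17, [245.0, 298.0])
(602, -340, 100, 20, 76, [314.6, 302.5])
S [253.7 216.1] 63.0 [251. 210.] [257. 223.] [ 0.504 -0.102  0.073]
S [248.6 200.4] 189.0 [238. 194.] [261. 206.] [ 0.498 -0.042  0.073]
S [250.6 178.8] 54.5 [248. 173.] [253. 185.] [0.513 0.049 0.073]
base [[ 0.786  0.125  0.012]
 [ 0.742 -0.195  0.012]
 [ 0.399 -0.149  0.012]
 [ 0.438  0.161  0.012]]
depth z [[ 0.5523 -0.4054  0.0259]
 [ 0.4578 -0.3099  0.026 ]
 [ 0.4528 -0.3927  0.027 ]
 [ 0.5067 -0.378   0.0032]
 [ 0.4333 -0.0009  0.0108]
 [ 0.5059 -0.0842  0.0701]
 [ 0.5123  0.0625  0.0678]]
```

View pics/cropT.png

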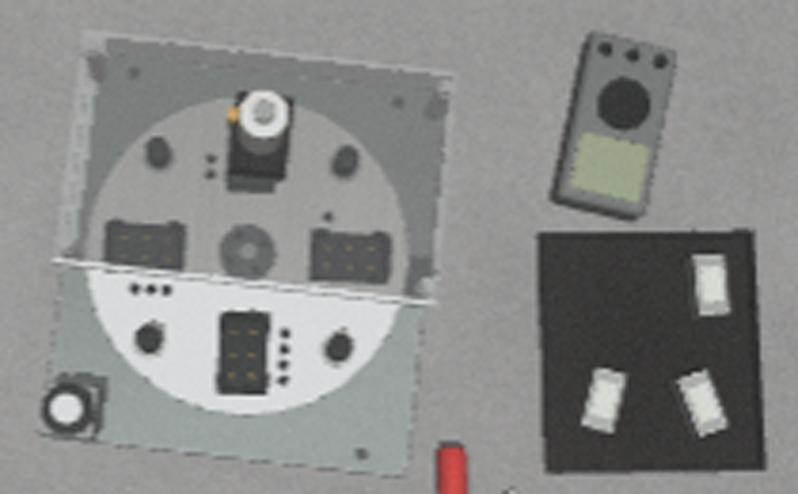

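View pics/cropS.png

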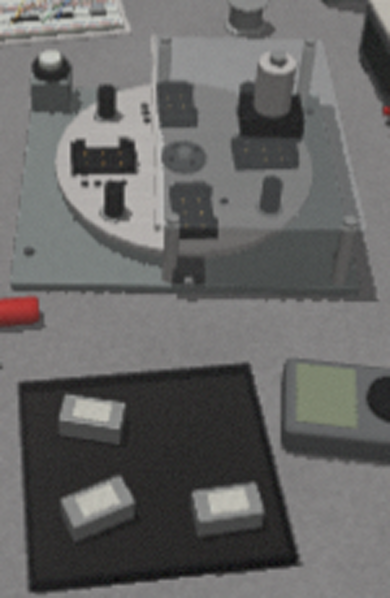

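Crops confirm it: three metal modules with white labels in the tray, and dial with 4 dots in front at (285,355) and one dot at the right at (328,217). So nest 1 comes to the front by one quarter turn clockwise. Now the exact fixture geometry.

```bash
cat >> h.py <<'E'
def knobs(T,S=None):
    out=[]
    for C in [T]:
        h=C["depth"]; vv,uu=np.mgrid[0:384,0:512]
        sel=(uu>228)&(uu<302)&(vv>165)&(vv<225)
        uv=np.c_[uu[sel],vv[sel]].astype(float); o,d=ray(C,uv); P=o+d*h[sel][:,None]
        dark=C["pixels"].max(2)[sel]<75
        k=(P[:,2]>.062)&(P[:,2]<.080)&dark
        m=np.zeros((384,512),np.uint8); m[uv[k][:,1].astype(int),uv[k][:,0].astype(int)]=1
        n,l,st,ce=cv2.connectedComponentsWithStats(m)
        for i in range(1,n):
            if st[i,4]>=8: out.append((st[i,4],ce[i].round(1).tolist(),plane(C,ce[i],.073)[0].round(4)))
    return out
E
python3 - <<'E'
from h import *
T=cap("top")
for k in knobs(T): print(k)
# white dial rim
m=(T["pixels"].min(2)>150).astype(np.uint8)*255
for ct,a in boxes(m,600,6000,(215,165,310,212)):
    P=plane(T,ct,.037)
    # rim: points lower envelope
    c0=np.array([.6,0]); 
    from scipy.optimize import least_squares
    sel=np.ones(len(P),bool)
    hull=cv2.convexHull(ct.astype(np.float32)).reshape(-1,2); P=plane(T,hull,.037)[:,:2]
    f=lambda p:np.hypot(*(P-p[:2]).T)-.135
    r=least_squares(f,[.57,0],loss="soft_l1",f_scale=.001); print(a,len(P),r.x,np.abs(f(r.x)).round(4))
# front nest dark pocket
m=((T["pixels"].max(2)<70)).astype(np.uint8)*255
for ct,a in boxes(m,10,600,(228,175,302,212)):
    P=plane(T,ct,.05)[:,:2].astype(np.float32)*1000; print(a,ct.mean(0).round(1),cv2.minAreaRect(P))
S=cap("side")
m=((S["pixels"].max(2)<75)).astype(np.uint8)*255
for ct,a in boxes(m,10,600,(228,165,272,230)): print(a,ct.min(0),ct.max(0),ct.mean(0))
# two-view start button and knob tops
def tri(a,b):
    o1,d1=ray(T,a);o2,d2=ray(S,b);A=np.c_[d1[0],-d2[0]];t=np.linalg.lstsq(A,o2-o1,rcond=None)[0]
    p,q=o1+d1[0]*t[0],o2+d2[0]*t[1]; return (p+q)/2,np.linalg.norm(p-q)
print("button",tri((200+67/3.8,100+407/3.8),(210+50/2.6,140+58/2.6)))
s=robot.read_state(); print(R.from_rotvec(s["ee_rot"]).as_matrix().round(3))
E
```

```text
(np.int32(22), [238.5, 188.5], array([0.5135, 0.07  , 0.073 ]))
(np.int32(23), [288.7, 191.0], array([ 0.5027, -0.0831,  0.073 ]))
3196.0 6 [ 0.53218027 -0.01379441] [0.0065 0.0034 0.0269 0.0115 0.032  0.0351]
11.5 [263.3 201.3] ((476.31427001953125, -5.599275588989258), (34.83914566040039, 13.515373229980469), 83.59223175048828)
20.5 [264.1 184. ] ((527.35009765625, -8.696731567382812), (37.53822326660156, 13.92743968963623), 83.59916687011719)
73.0 [250. 210.] [257. 223.] [253.72222222 216.13888889]
230.0 [238. 194.] [261. 206.] [249.4        200.62857143]
60.0 [248. 173.] [254. 185.] [250.53125 179.     ]
116.5 [228. 165.] [237. 182.] [232.21568627 173.66666667]
button (array([0.45938634, 0.13400223, 0.07225407]), np.float64(0.0026324733643352505))
[[-0.973  0.233 -0.   ]
 [ 0.233  0.973 -0.001]
 [ 0.    -0.001 -1.   ]]
```

Call:
{"name": "drive_tool", "arguments": {
  "commands": [
    [[0.45, 0.088, -0.179, -0.02, 0.0143], [0.45, 0.088, -0.179, -0.02, 0.0143], [0.45, 0.088, -0.179, -0.02, 0.0143], [0.45, 0.088, -0.179, -0.02, 0.0143], [0.45, 0.088, -0.179, -0.02, 0.0143], [0.45, 0.088, -0.179, -0.02, 0.0143], [0.45, 0.088, -0.179, -0.02, 0.0143], [0.45, 0.088, -0.179, -0.02, 0.0143], [0.45, 0.088, -0.179, -0.02, 0.0143], [0.45, 0.088, -0.179, -0.02, 0.0143]]
  ]
}}

```text
clock: 1.55
tcp_pos: [0.3278, 0.2731, 0.2164]
ee_rot: [-0.339, 3.123, 0.001]
contact_force: [0.2, 0.5, -0.3]
opening: 0.0384
finger_force: 0.0
```

Call:
{"name": "drive_tool", "arguments": {
  "commands": [
    [[0.45, 0.088, -0.179, -0.02, 0.0143], [0.45, 0.088, -0.179, -0.02, 0.0143], [0.45, 0.088, -0.179, -0.02, 0.0143], [0.45, 0.088, -0.179, -0.02, 0.0143], [0.45, 0.088, -0.179, -0.02, 0.0143], [0.45, 0.088, -0.179, -0.02, 0.0143], [0.45, 0.088, -0.179, -0.02, 0.0143], [0.45, 0.088, -0.179, -0.02, 0.0143], [0.45, 0.088, -0.179, -0.02, 0.0143], [0.45, 0, 0, 0, 0]]
  ]
}}

```text
clock: 2.8
tcp_pos: [0.4867, -0.0516, 0.18]
ee_rot: [-0.947, 2.995, -0.002]
contact_force: [-0.4, 1.0, 0.6]
opening: 0.0389
finger_force: 0.0
```

```bash
cat >> h.py <<'E'
def st():
    s=robot.read_state(); m=R.from_rotvec(s["ee_rot"]).as_matrix()
    print("t%.1f"%s["clock"],"tcp",(s["tcp_pos"]*1000).round(1),"yang %.1f"%np.degrees(np.arctan2(m[1,1],m[0,1])),"q7 %.2f"%s["qpos"][6],"F",np.round(s["contact_force"],1),"op %.1f ff %.1f"%(s["opening"]*1000,s["finger_force"]))
    return s
E
python3 - <<'E'
from h import *
st(); S=cap("side"); T=cap("top"); print(knobs(T)); save(S,"s1.png",(190,80,350,240),3.2)
E
```

```text
t2.8 tcp [486.7 -51.6 180. ] yang 125.1 q7 2.05 F [-0.4  1.   0.6] op 38.9 ff 0.0
[(np.int32(18), [238.7, 188.3], array([0.5141, 0.0692, 0.073 ]))]
```

View pics/s1.png

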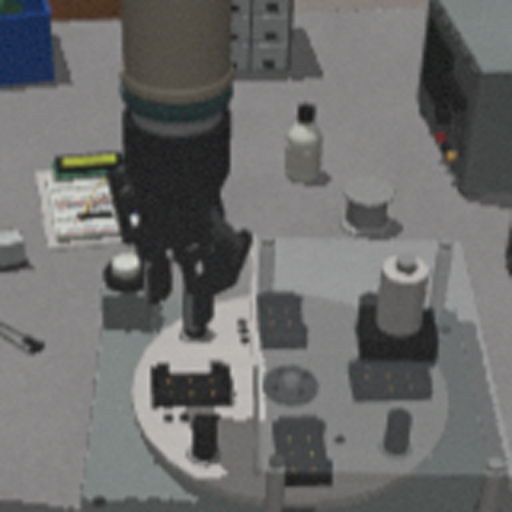

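View: gripper stands above left of the right-hand front knob (205,435 in the crop), clear of the guard (edge at x≈260).

Call:
{"name": "drive_tool", "arguments": {
  "commands": [
    [[0.45, 0.04, -0.079, 0, 0.008], [0.45, 0.04, -0.079, 0, 0.008], [0.45, 0, 0, -0.1, 0], [0.45, 0, 0, -0.1, 0], [0.45, 0, 0, -0.1, 0], [0.45, 0, 0, -0.1, 0], [0.45, 0, 0, -0.1, 0], [0.45, 0, 0, 0, 0], [0.45, 0, 0, 0, 0], [0.45, 0, 0, 0, 0]]
  ]
}}

```text
clock: 4.15
tcp_pos: [0.5022, -0.0793, 0.0812]
ee_rot: [-1.031, 2.966, -0.001]
contact_force: [-0.6, -0.2, 0.7]
opening: 0.0384
finger_force: 0.0
```

```bash
cat >> h.py <<'E'
AX=np.array([.585,-.013])
def arc(p,a0,d,n,r=.110):
    # rows of n steps turning dial by d deg from start angle a0, from tcp xy p
    prev=np.array(p)
    for i in range(1,n+1):
        a=np.radians(a0+d*i/n); q=AX+r*np.array([np.cos(a),np.sin(a)]); v=(q-prev)/.2; print("[%.3f, %.3f]"%tuple(v),end=" "); prev=q
    print("turn/row %.4f"%(d/n/180),"end",q)
E
python3 - <<'E'
from h import *
s=st(); p=s["tcp_pos"][:2]-AX; print(np.hypot(*p),np.degrees(np.arctan2(p[1],p[0])))
S=cap("side"); save(S,"s2.png",(210,100,310,240),4)
arc(s["tcp_pos"][:2],-139.6,-88,20,.1095)
E
```

```text
t4.2 tcp [502.2 -79.3  81.2] yang 128.4 q7 2.10 F [-0.6 -0.2  0.7] op 38.4 ff 0.0
0.10612470039770582 -141.31291363250676
[-0.029, 0.010] [-0.023, 0.035] [-0.021, 0.037] [-0.018, 0.038] [-0.015, 0.039] [-0.012, 0.040] [-0.009, 0.041] [-0.005, 0.042] [-0.002, 0.042] [0.001, 0.042] [0.004, 0.042] [0.007, 0.041] [0.011, 0.041] [0.014, 0.040] [0.017, 0.039] [0.020, 0.037] [0.022, 0.036] [0.025, 0.034] [0.028, 0.032] [0.030, 0.030] turn/row -0.0244 end [0.51116389 0.06786086]
```

View pics/s2.png

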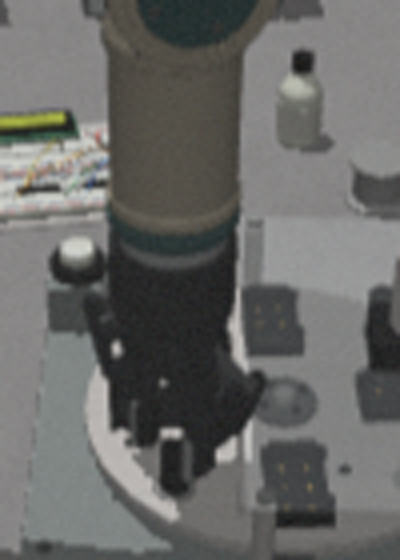

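Fingers straddle the knob at (175,460) in the crop, clear of guard and nests. Turning clockwise.

Call:
{"name": "drive_tool", "arguments": {
  "commands": [
    [[0.45, -0.029, 0.01, 0, -0.0244], [0.45, -0.023, 0.035, 0, -0.0244], [0.45, -0.021, 0.037, 0, -0.0244], [0.45, -0.018, 0.038, 0, -0.0244], [0.45, -0.015, 0.039, 0, -0.0244], [0.45, -0.012, 0.04, 0, -0.0244], [0.45, -0.009, 0.041, 0, -0.0244], [0.45, -0.005, 0.042, 0, -0.0244], [0.45, -0.002, 0.042, 0, -0.0244], [0.45, 0.001, 0.042, 0, -0.0244]]
  ]
}}

```text
clock: 5.45
tcp_pos: [0.4761, -0.0086, 0.0812]
ee_rot: [0.162, 3.135, -0.003]
contact_force: [0.5, -1.7, 1.6]
opening: 0.0386
finger_force: 1.1
```

Call:
{"name": "drive_tool", "arguments": {
  "commands": [
    [[0.45, 0.004, 0.042, 0, -0.0244], [0.45, 0.007, 0.041, 0, -0.0244], [0.45, 0.011, 0.041, 0, -0.0244], [0.45, 0.014, 0.04, 0, -0.0244], [0.45, 0.017, 0.039, 0, -0.0244], [0.45, 0.02, 0.037, 0, -0.0244], [0.45, 0.022, 0.036, 0, -0.0244], [0.45, 0.025, 0.034, 0, -0.0244], [0.45, 0.028, 0.032, 0, -0.0244], [0.45, 0.03, 0.03, 0, -0.0244]]
  ]
}}

```text
clock: 6.7
tcp_pos: [0.5083, 0.0656, 0.0807]
ee_rot: [-1.321, -2.847, 0.006]
contact_force: [-5.0, -6.4, 5.2]
opening: 0.0386
finger_force: 4.0
```

```bash
python3 - <<'E'
from h import *
s=st(); 
S=cap("side"); save(S,"s3.png",(210,100,310,240),4)
E
```

```text
t6.7 tcp [508.3  65.6  80.7] yang 40.2 q7 0.94 F [-5.  -6.4  5.2] op 38.6 ff 4.0
```

View pics/s3.png

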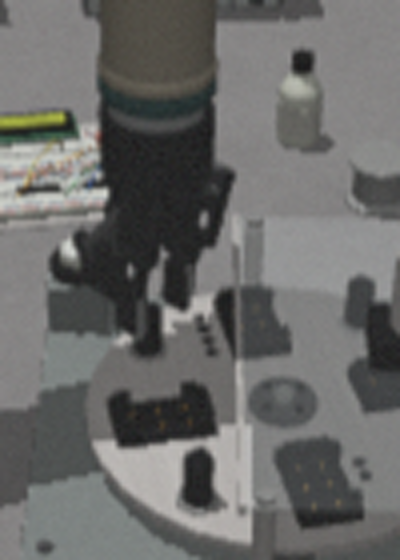

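The dial has turned almost a quarter, with 4 dots now at (205,335) near the left; a further ~8° is needed before letting it click.

Call:
{"name": "drive_tool", "arguments": {
  "commands": [
    [[0.45, 0.027, 0.027, 0, -0.022], [0.45, 0.028, 0.026, 0, -0.022], [0.45, 0, 0, 0, 0], [0.45, 0, 0, 0.1, 0], [0.45, 0, 0, 0.1, 0], [0.45, 0, 0, 0.1, 0], [0.45, 0, 0, 0.1, 0], [0.45, 0, 0, 0.1, 0], [0.45, 0, -0.05, 0.1, 0], [0.45, 0, -0.1, 0, 0]]
  ]
}}

```text
clock: 8.0
tcp_pos: [0.5229, 0.0498, 0.2021]
ee_rot: [1.503, 2.756, 0.006]
contact_force: [-0.5, -0.3, 0.3]
opening: 0.0384
finger_force: 0.0
```

Call:
{"name": "drive_tool", "arguments": {
  "commands": [
    [[0.6, 0, -0.25, 0, 0.025], [0.6, 0, -0.25, 0, 0.025], [0.6, 0, -0.25, 0, 0.025], [0.6, 0, -0.25, 0, 0.025], [0.6, 0, -0.25, 0, 0.025], [0.6, 0, -0.15, 0, 0.025], [0.6, 0, 0, 0, 0.025], [0.6, 0, 0, 0, 0], [0.6, 0, 0, 0, 0], [0.6, 0, 0, 0, 0]]
  ]
}}

```text
clock: 9.25
tcp_pos: [0.5218, -0.2307, 0.2004]
ee_rot: [0.704, 3.062, 0.0]
contact_force: [-0.5, -0.9, 0.6]
opening: 0.0513
finger_force: 0.0
```

```bash
python3 - <<'E'
from h import *
s=st(); 
T=cap("top");S=cap("side"); print(*knobs(T),*modules(T,(343,162,399,222)),*modules(S,(220,285,310,360)),sep="\n")
cv2.imwrite("pics/t4.png",np.vstack([cv2.resize(T["pixels"][150:220,210:405,::-1],None,fx=3,fy=3,interpolation=2),cv2.resize(S["pixels"][150:235,215:410,::-1],None,fx=3,fy=3,interpolation=2)]))
uv=[(200+x/3.8,100+y/3.8) for x,y in((52,262),(437,303))]
g=plane(T,uv,.088);print("guard",g.round(3)); v=g[0]-g[1]; print("yaw",np.degrees(np.arctan2(-v[0],v[1])))
E
```

```text
t9.2 tcp [ 521.8 -230.7  200.4] yang 64.1 q7 1.69 F [-0.5 -0.9  0.6] op 51.3 ff 0.0
(np.int32(19), [237.8, 187.3], array([0.5171, 0.0718, 0.073 ]))
(np.int32(26), [287.8, 191.6], array([ 0.5008, -0.0803,  0.073 ]))
(418, -376, 112, 25, 89, [380.7, 218.6])
(527, -397, 108, 43, -7, [283.4, 331.7])
(460, -309, 52, 28, -16, [245.0, 298.0])
guard [[ 0.573  0.143  0.088]
 [ 0.534 -0.162  0.088]]
yaw -7.286989013090446
```

View pics/t4.png

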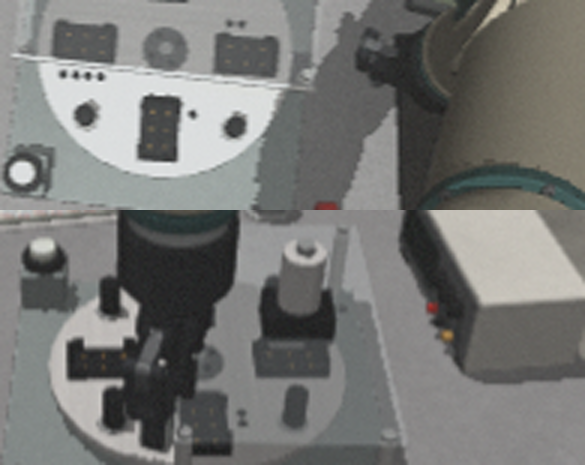

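Nest 1 (one dot at (192,113)) stands at the front, dial settled in the detent. Next, pick the nearest module at (459,-309) mm, -16.5°.

Call:
{"name": "drive_tool", "arguments": {
  "commands": [
    [[0.6, -0.105, -0.13, 0, 0.0174], [0.6, -0.105, -0.13, 0, 0.0174], [0.6, -0.105, -0.13, 0, 0.0174], [0.6, 0, 0, -0.16, 0], [0.6, 0, 0, -0.16, 0], [0.6, 0, 0, -0.16, 0], [0.6, 0, 0, -0.16, 0], [0.6, 0, 0, -0.12, 0], [0.6, 0, 0, -0.085, 0], [0.6, 0, 0, 0, 0]]
  ]
}}

```text
clock: 10.6
tcp_pos: [0.4581, -0.3089, 0.0304]
ee_rot: [-0.451, -3.107, -0.001]
contact_force: [-0.1, 0.4, -0.3]
opening: 0.0514
finger_force: 0.0
```

Call:
{"name": "drive_tool", "arguments": {
  "commands": [
    [[0.1, 0, 0, 0, 0], [0.1, 0, 0, 0, 0], [0.1, 0, 0, 0, 0], [0.1, 0, 0, 0, 0], [0.1, 0, 0, 0, 0], [0.1, 0, 0, 0, 0], [0.1, 0, 0, 0, 0], [0.1, 0, 0, 0, 0], [0.1, 0, 0, 0, 0], [0.1, 0, 0, 0, 0]]
  ]
}}

```text
clock: 11.85
tcp_pos: [0.4593, -0.3099, 0.0325]
ee_rot: [0.451, 3.107, -0.001]
contact_force: [-0.2, -0.4, 6.7]
opening: 0.0257
finger_force: 60.2
```

```bash
python3 - <<'E'
from h import *
s=st(); 
S=cap("side"); save(S,"s5.png",(200,260,330,370),4)
E
```

```text
t11.8 tcp [ 459.3 -309.9   32.5] yang 73.5 q7 2.04 F [-0.2 -0.4  6.7] op 25.7 ff 60.2
```

View pics/s5.png

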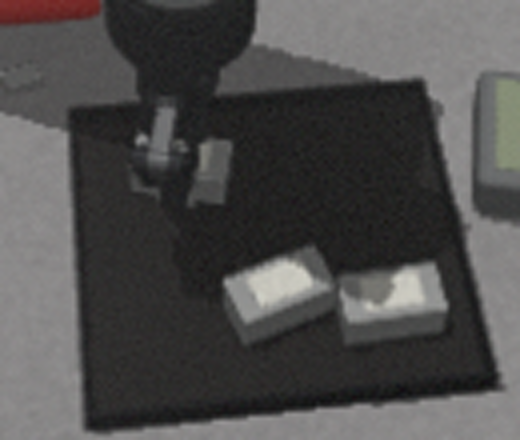

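The module is held (opening 25.7 mm). One of the others was displaced: the two now lie at crop (280,300) and (395,300). I'll re-measure them later. Now carry this one to nest 1.

Call:
{"name": "drive_tool", "arguments": {
  "commands": [
    [[0.1, 0, 0, 0.1, 0], [0.1, 0, 0, 0.16, 0], [0.1, 0, 0, 0.16, 0], [0.1, 0, 0, 0.16, 0], [0.1, 0, 0, 0.16, 0], [0.1, 0, 0, 0.06, 0], [0.1, 0.0306, 0.219, 0, 0.0078], [0.1, 0.0306, 0.219, 0, 0.0078], [0.1, 0.0306, 0.219, 0, 0.0078], [0.1, 0.0306, 0.219, 0, 0.0078]]
  ]
}}

```text
clock: 13.15
tcp_pos: [0.4827, -0.1327, 0.1906]
ee_rot: [-0.298, -3.126, -0.0]
contact_force: [0.2, 0.0, 0.3]
opening: 0.0254
finger_force: 59.4
```

Call:
{"name": "drive_tool", "arguments": {
  "commands": [
    [[0.1, 0.0306, 0.219, 0, 0.0078], [0.1, 0.0306, 0.219, 0, 0.0078], [0.1, 0.0306, 0.219, 0, 0.0078], [0.1, 0, 0, 0, 0], [0.1, 0, 0, 0, 0], [0.1, 0, 0, -0.1, 0], [0.1, 0, 0, -0.15, 0], [0.1, 0, 0, -0.15, 0], [0.1, 0, 0, 0, 0], [0.1, 0, 0, 0, 0]]
  ]
}}

```text
clock: 14.4
tcp_pos: [0.5018, -0.0039, 0.112]
ee_rot: [0.186, 3.135, -0.001]
contact_force: [0.1, -0.6, 0.1]
opening: 0.026
finger_force: 59.4
```

```bash
python3 - <<'E'
from h import *
s=st(); 
S=cap("side");T=cap("top"); cv2.imwrite("pics/s6.png",np.hstack([cv2.resize(S["pixels"][140:240,205:305,::-1],None,fx=4,fy=4,interpolation=2),cv2.resize(T["pixels"][150:250,220:320,::-1],None,fx=4,fy=4,interpolation=2)]))
print(*modules(S,(220,285,310,360)),*modules(T,(343,162,399,222)),sep="\n")
E
```

```text
t14.4 tcp [501.8  -3.9 112. ] yang 83.2 q7 1.60 F [ 0.1 -0.6  0.1] op 26.0 ff 59.4
(527, -397, 108, 43, -7, [283.4, 331.6])
(526, -397, 109, 44, -7, [385.5, 182.8])
```

View pics/s6.png

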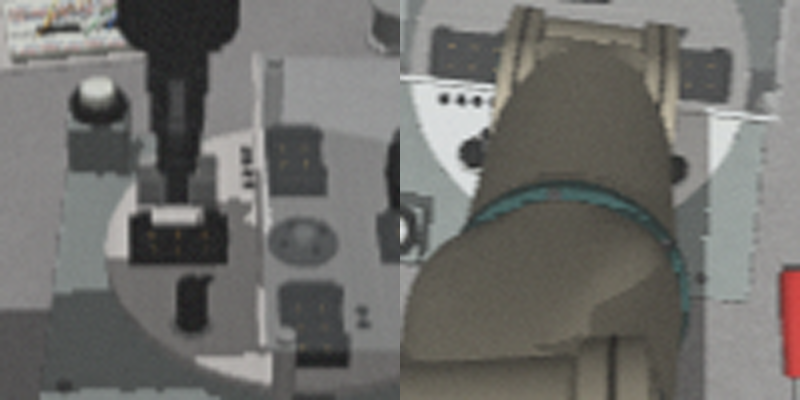

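The module hangs centred over nest 1 (crop (178,215)); nest outline 130–228. Lowering.

Call:
{"name": "drive_tool", "arguments": {
  "commands": [
    [[0.1, 0, 0, -0.05, 0], [0.1, 0, 0, -0.05, 0], [0.1, 0, 0, -0.03, 0], [0.1, 0, 0, -0.02, 0], [0.1, 0, 0, -0.02, 0], [0.1, 0, 0, -0.02, 0], [0.1, 0, 0, -0.01, 0], [0.1, 0, 0, -0.005, 0], [0.1, 0, 0, 0, 0], [0.1, 0, 0, 0, 0]]
  ]
}}

```text
clock: 15.75
tcp_pos: [0.5015, -0.0028, 0.0704]
ee_rot: [0.184, 3.136, 0.0]
contact_force: [0.5, 0.2, -0.5]
opening: 0.0258
finger_force: 59.4
```

```bash
python3 - <<'E'
from h import *
s=st(); print(s["moment"])
S=cap("side"); print(plane(S,[(237.5,205.5),(262,206.2)],.037))
E
```

```text
t15.8 tcp [501.5  -2.8  70.4] yang 83.3 q7 1.61 F [ 0.5  0.2 -0.5] op 25.8 ff 59.4
[-0.02370907  0.01347851 -0.03727965]
[[ 0.47054588 -0.01781877  0.037     ]
 [ 0.53563692 -0.0278028   0.037     ]]
```

No wall contact and height is right. Lower the last mm, release and lift.

Call:
{"name": "drive_tool", "arguments": {
  "commands": [
    [[0.1, 0, 0, -0.006, 0], [0.1, 0, 0, 0, 0], [0.5, 0, 0, 0, 0], [0.5, 0, 0, 0, 0], [0.5, 0, 0, 0, 0], [0.5, 0, 0, 0.1, 0], [0.5, 0, 0, 0.15, 0], [0.5, 0, 0, 0.15, 0], [0.5, 0, -0.1, 0.1, 0], [0.5, -0.05, -0.25, 0, 0]]
  ]
}}

```text
clock: 17.05
tcp_pos: [0.4937, -0.0712, 0.1707]
ee_rot: [0.174, 3.132, 0.002]
contact_force: [-0.0, -0.9, 0.5]
opening: 0.0427
finger_force: 0.0
```

Call:
{"name": "drive_tool", "arguments": {
  "commands": [
    [[0.5, -0.05, -0.25, 0, 0], [0.5, -0.05, -0.25, 0, 0], [0.5, -0.05, -0.15, 0, 0], [0.5, 0, 0, 0, 0], [0.5, 0, 0, 0, 0], [0.5, 0, 0, 0, 0], [0.5, 0, 0, 0, 0], [0.5, 0, 0, 0, 0], [0.5, 0, 0, 0, 0], [0.5, 0, 0, 0, 0]]
  ]
}}

```text
clock: 18.3
tcp_pos: [0.4614, -0.2028, 0.1691]
ee_rot: [-0.183, -3.136, -0.0]
contact_force: [-0.1, 0.1, 0.9]
opening: 0.0429
finger_force: 0.0
```

```bash
cat >> h.py <<'E'
def seated(T):
    g=T["pixels"].min(2); m=(g>80).astype(np.uint8)*255
    # module top in front nest via depth
    vv,uu=np.mgrid[180:210,250:278]; uv=np.c_[uu.ravel(),vv.ravel()].astype(float); o,d=ray(T,uv); P=o+d*T["depth"][vv,uu].ravel()[:,None]
    k=P[:,2]>.056; n=k.sum()
    if n>20:
        q=P[k]; A=np.c_[q[:,:2]-q[:,:2].mean(0),np.ones(n)]; c=np.linalg.lstsq(A,q[:,2],rcond=None)[0]
        print("seated n",n,"ctr",q.mean(0).round(4),"tilt deg",np.degrees(c[:2]).round(1),cv2.minAreaRect(q[:,:2].astype(np.float32)*1000))
E
python3 - <<'E'
from h import *
s=st(); T=cap("top");S=cap("side"); seated(T); print(knobs(T))
cv2.imwrite("pics/s7.png",np.hstack([cv2.resize(S["pixels"][160:370,205:335,::-1],None,fx=2.8,fy=2.8,interpolation=2),cv2.resize(T["pixels"][150:297,220:370,::-1],None,fx=2.8,fy=4,interpolation=2)[:588]]))
E
```

```text
t18.3 tcp [ 461.4 -202.8  169.1] yang 83.3 q7 1.95 F [-0.1  0.1  0.9] op 42.9 ff 0.0
seated n 153 ctr [ 0.4976 -0.0005  0.0917] tilt deg [-316.7  147.7] ((460.85614013671875, 3.2748031616210938), (26.710010528564453, 132.6946258544922), 83.6200180053711)
[(np.int32(19), [238.1, 187.3], array([0.5172, 0.0712, 0.073 ])), (np.int32(22), [287.7, 191.4], array([ 0.5014, -0.08  ,  0.073 ]))]
```

View pics/s7.png

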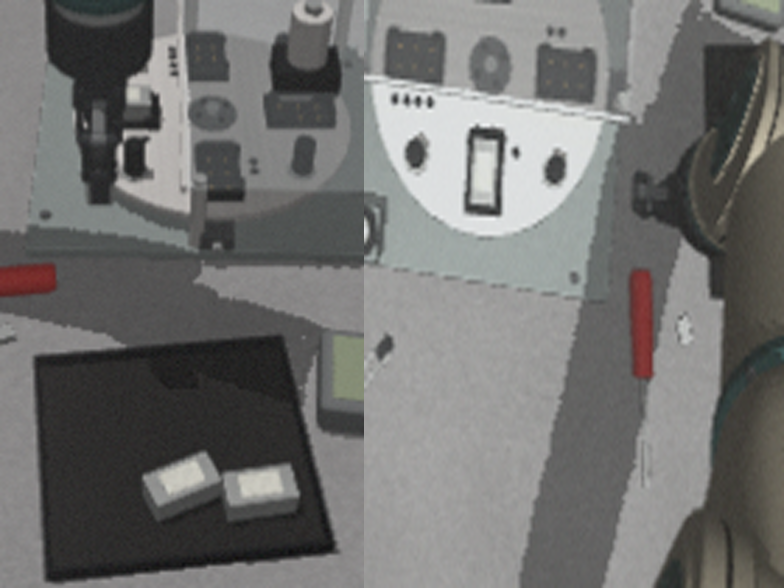

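Module 1 lies flat in nest 1 (right half, (485,170)); the two remaining modules lie nearly touching at left-half (180,485) and (260,490). Measure these by label, and plan the next dial turn.

```bash
sed -i 's/k=P\[:,2\]>.056;/k=(P[:,2]>.056)\&(P[:,2]<.075);/; s/AX=np.array(\[.585,-.013\])/AX=np.array([.5865,-.0132])/' h.py
cat >> h.py <<'E'
def labels(c,roi,th,zt=.027):
    m=(c["pixels"].min(2)>th).astype(np.uint8)*255; r=[]
    for ct,a in boxes(m,12,400,roi):
        P=plane(c,ct,zt)[:,:2].astype(np.float32)*1000
        (x,y),(w,h),an=cv2.minAreaRect(P)
        if w<h: w,h,an=h,w,an+90
        r.append((round(x,1),round(y,1),round(w),round(h),round((an+90)%180-90,1)))
    return r
E
python3 - <<'E'
from h import *
T=cap("top");S=cap("side");seated(T)
for th in(110,130,150,170): print(th,*labels(S,(220,285,318,360),th))
s=st(); k=np.array([.5014,-.080])-AX; a=np.degrees(np.arctan2(k[1],k[0])); print(np.hypot(*k),a)
arc([.5014,-.080],a,-96,20,.109)
E
```

```text
seated n 147 ctr [ 0.5007 -0.0011  0.0628] tilt deg [0.6 0.5] ((501.05218505859375, -1.2738685607910156), (26.812654495239258, 51.97542190551758), 83.61446380615234)
110 (556.0, -405.8, 51, 26, 2.5) (500.8, -393.9, 51, 26, 17.4) (607.6, -341.5, 90, 9, 76.4)
130 (556.2, -405.4, 50, 24, 1.9) (501.0, -393.4, 50, 24, 17.4) (606.6, -345.7, 76, 9, 76.4)
150 (556.0, -404.4, 33, 21, 1.9) (501.1, -392.3, 32, 21, 17.3)
170 (556.3, -404.3, 30, 17, 1.9) (501.4, -392.5, 29, 18, 14.9)
t18.5 tcp [ 461.4 -202.8  169.1] yang 83.3 q7 1.95 F [ 0.5  1.1 -0.5] op 42.4 ff 0.0
0.10818618211213486 -141.86954435947408
[-0.030, 0.035] [-0.023, 0.039] [-0.020, 0.041] [-0.017, 0.043] [-0.013, 0.044] [-0.009, 0.045] [-0.006, 0.045] [-0.002, 0.046] [0.002, 0.046] [0.006, 0.045] [0.010, 0.045] [0.013, 0.044] [0.017, 0.042] [0.020, 0.041] [0.024, 0.039] [0.027, 0.037] [0.030, 0.034] [0.033, 0.032] [0.035, 0.029] [0.038, 0.026] turn/row -0.0267 end [0.52852848 0.07910549]
```

Call:
{"name": "drive_tool", "arguments": {
  "commands": [
    [[0.45, 0.04, 0.1228, 0, 0.0497], [0.45, 0.04, 0.1228, 0, 0.0497], [0.45, 0.04, 0.1228, 0, 0.0497], [0.45, 0.04, 0.1228, 0, 0.0497], [0.45, 0.04, 0.1228, 0, 0.0497], [0.45, 0, 0, 0, 0], [0.45, 0, 0, -0.14, 0], [0.45, 0, 0, -0.15, 0], [0.45, 0, 0, -0.15, 0], [0.45, 0, 0, 0, 0]]
  ]
}}

```text
clock: 19.75
tcp_pos: [0.4995, -0.0812, 0.0795]
ee_rot: [1.017, -2.967, -0.002]
contact_force: [0.1, -0.1, -0.2]
opening: 0.0389
finger_force: 0.0
```

```bash
python3 - <<'E'
from h import *
st()
E
```

```text
t19.8 tcp [499.5 -81.2  79.5] yang 127.8 q7 2.26 F [ 0.1 -0.1 -0.2] op 38.9 ff 0.0
```

Call:
{"name": "drive_tool", "arguments": {
  "commands": [
    [[0.45, -0.026, 0.039, 0, -0.0267], [0.45, -0.023, 0.039, 0, -0.0267], [0.45, -0.02, 0.041, 0, -0.0267], [0.45, -0.017, 0.043, 0, -0.0267], [0.45, -0.013, 0.044, 0, -0.0267], [0.45, -0.009, 0.045, 0, -0.0267], [0.45, -0.006, 0.045, 0, -0.0267], [0.45, -0.002, 0.046, 0, -0.0267], [0.45, 0.002, 0.046, 0, -0.0267], [0.45, 0.006, 0.045, 0, -0.0267]]
  ]
}}

```text
clock: 21.0
tcp_pos: [0.4798, 0.0046, 0.0825]
ee_rot: [0.285, 3.128, -0.002]
contact_force: [-0.6, -2.8, 0.8]
opening: 0.0384
finger_force: 1.1
```

Call:
{"name": "drive_tool", "arguments": {
  "commands": [
    [[0.45, 0.01, 0.045, 0, -0.0267], [0.45, 0.013, 0.044, 0, -0.0267], [0.45, 0.017, 0.042, 0, -0.0267], [0.45, 0.02, 0.041, 0, -0.0267], [0.45, 0.024, 0.039, 0, -0.0267], [0.45, 0.027, 0.037, 0, -0.0267], [0.45, 0.03, 0.034, 0, -0.0267], [0.45, 0.033, 0.032, 0, -0.0267], [0.45, 0.035, 0.029, 0, -0.0267], [0.45, 0.03, 0.02, 0, -0.02]]
  ]
}}

```text
clock: 22.25
tcp_pos: [0.5251, 0.0765, 0.0823]
ee_rot: [-1.502, -2.755, 0.005]
contact_force: [-8.6, -6.8, 5.9]
opening: 0.0382
finger_force: 5.4
```

```bash
python3 - <<'E'
from h import *
st()
S=cap("side"); print("mods",*labels(S,(220,285,318,360),120))
m=((S["pixels"].max(2)<75)).astype(np.uint8)*255
for ct,a in boxes(m,10,600,(228,165,272,230)): print(a,ct.min(0),ct.max(0),ct.mean(0).round(1))
E
```

```text
t22.2 tcp [525.1  76.5  82.3] yang 32.8 q7 0.98 F [-8.6 -6.8  5.9] op 38.2 ff 5.4
mods (556.0, -405.5, 51, 25, 2.1) (501.0, -393.3, 50, 25, 17.3) (602.6, -337.4, 95, 20, 76.4)
74.5 [249. 210.] [257. 223.] [253.3 215.9]
248.0 [237. 193.] [261. 206.] [249.1 199.6]
50.0 [257. 165.] [264. 174.] [260.4 168.5]
296.5 [228. 165.] [254. 185.] [240.7 173.6]
```

Dial is at the next detent (right front knob back at (253,216)). Lift and go to the next module at (500,-393), 17.3°.

Call:
{"name": "drive_tool", "arguments": {
  "commands": [
    [[0.45, -0.01, -0.01, 0.1, 0], [0.45, 0, 0, 0.15, 0], [0.45, 0, 0, 0.15, 0], [0.45, 0, 0, 0.15, 0], [0.5, -0.0115, -0.2335, 0.04, 0.0414], [0.5, -0.0115, -0.2335, 0, 0.0414], [0.5, -0.0115, -0.2335, 0, 0.0414], [0.5, -0.0115, -0.2335, 0, 0.0414], [0.5, -0.0115, -0.2335, 0, 0.0414], [0.5, -0.0115, -0.2335, 0, 0.0414]]
  ]
}}

```text
clock: 23.55
tcp_pos: [0.5117, -0.2051, 0.2008]
ee_rot: [0.329, 3.122, 0.001]
contact_force: [-0.1, 0.5, -0.6]
opening: 0.0423
finger_force: 0.0
```

Call:
{"name": "drive_tool", "arguments": {
  "commands": [
    [[0.5, -0.0115, -0.2335, 0, 0.0414], [0.5, -0.0115, -0.2335, 0, 0.0414], [0.5, -0.0115, -0.2335, 0, 0.0414], [0.5, -0.0115, -0.2335, 0, 0.0414], [0.5, 0, 0, 0, 0], [0.5, 0, 0, -0.15, 0], [0.5, 0, 0, -0.15, 0], [0.5, 0, 0, -0.15, 0], [0.5, 0, 0, 0, 0], [0.5, 0, 0, 0, 0]]
  ]
}}

```text
clock: 24.8
tcp_pos: [0.5034, -0.39, 0.1108]
ee_rot: [-0.481, 3.103, -0.002]
contact_force: [0.2, -0.7, 1.5]
opening: 0.0425
finger_force: 0.0
```

```bash
python3 - <<'E'
from h import *
st()
S=cap("side"); print("mods",*labels(S,(220,285,318,360),120)); T=cap("top"); print(knobs(T)); save(S,"s8.png",(200,240,330,370),4)
# pocket in front nest
print(depthpt(T,[(263,193)]))
E
```

```text
t24.8 tcp [ 503.4 -390.   110.8] yang 107.6 q7 2.63 F [ 0.2 -0.7  1.5] op 42.5 ff 0.0
mods (495.8, -395.1, 39, 25, 17.6) (602.6, -337.4, 95, 20, 76.4)
[(np.int32(17), [236.8, 186.5], array([0.5197, 0.0749, 0.073 ])), (np.int32(19), [286.7, 192.6], array([ 0.4979, -0.0767,  0.073 ]))]
[[ 0.5012155  -0.00512858  0.03958021]]
```

View pics/s8.png

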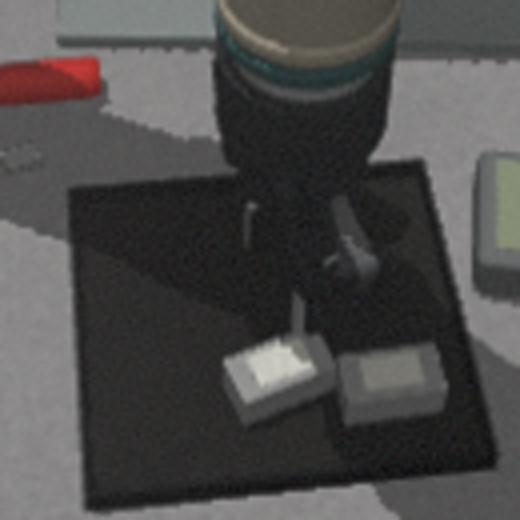

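The gripper stands above the module at (280,375); the second lies right of it at (395,385) in the shadow.

Call:
{"name": "drive_tool", "arguments": {
  "commands": [
    [[0.5, -0.015, -0.0175, 0, 0], [0.5, 0, 0, -0.13, 0], [0.5, 0, 0, -0.13, 0], [0.5, 0, 0, -0.1, 0], [0.5, 0, 0, -0.025, 0], [0.5, 0, 0, 0, 0], [0.1, 0, 0, 0, 0], [0.1, 0, 0, 0, 0], [0.1, 0, 0, 0, 0], [0.1, 0, 0, 0, 0]]
  ]
}}

```text
clock: 26.15
tcp_pos: [0.5003, -0.3939, 0.0333]
ee_rot: [-0.481, 3.103, -0.002]
contact_force: [-0.8, 1.0, 6.3]
opening: 0.0257
finger_force: 60.1
```

Call:
{"name": "drive_tool", "arguments": {
  "commands": [
    [[0.1, 0, 0, 0, 0], [0.1, 0, 0, 0, 0], [0.1, 0, 0, 0.08, 0], [0.1, 0, 0, 0.16, 0], [0.1, 0, 0, 0.16, 0], [0.1, 0, 0, 0.16, 0], [0.1, 0, 0, 0.16, 0], [0.1, 0, 0, 0.1, 0], [0.1, 0, 0, 0, 0], [0.1, 0, 0, 0, 0]]
  ]
}}

```text
clock: 27.4
tcp_pos: [0.4992, -0.3928, 0.1955]
ee_rot: [0.481, -3.104, -0.002]
contact_force: [0.1, 0.0, -1.6]
opening: 0.0259
finger_force: 59.3
```

```bash
python3 - <<'E'
from h import *
st()
S=cap("side"); print("mods",*labels(S,(220,285,318,360),60)); print(*labels(S,(220,285,310,360),120))
E
```

```text
t27.4 tcp [ 499.2 -392.8  195.5] yang 107.6 q7 2.62 F [ 0.1  0.  -1.6] op 25.9 ff 59.3
mods (601.0, -339.5, 100, 22, 76.4) (505.1, -294.4, 38, 30, -6.7)
(505.1, -285.0, 18, 11, -6.7)
```

Call:
{"name": "drive_tool", "arguments": {
  "commands": [
    [[0.1, 0.0018, 0.2176, 0, -0.0158], [0.1, 0.0018, 0.2176, 0, -0.0158], [0.1, 0.0018, 0.2176, 0, -0.0158], [0.1, 0.0018, 0.2176, 0, -0.0158], [0.1, 0.0018, 0.2176, 0, -0.0158], [0.1, 0.0018, 0.2176, 0, -0.0158], [0.1, 0.0018, 0.2176, 0, -0.0158], [0.1, 0.0018, 0.2176, 0, -0.0158], [0.1, 0.0018, 0.2176, 0, -0.0158], [0.1, 0, 0, 0, 0]]
  ]
}}

```text
clock: 28.7
tcp_pos: [0.5021, 0.0029, 0.1949]
ee_rot: [-0.207, -3.132, -0.002]
contact_force: [0.2, -0.8, -0.7]
opening: 0.0254
finger_force: 59.4
```

```bash
python3 - <<'E'
from h import *
st()
S=cap("side");T=cap("top"); print("mods",*labels(S,(220,285,310,360),110),*modules(T,(343,162,399,222)))
d=S["depth"]; m=((S["pixels"].max(2)<75)).astype(np.uint8)*255
# held module: bright blob near gripper
print(proj(S,[(.5024,-.0011,.19)]))
print(labels(S,(225,130,275,190),110,.19))
cv2.imwrite("pics/s9.png",np.hstack([cv2.resize(S["pixels"][110:240,205:305,::-1],None,fx=4,fy=4,interpolation=2),cv2.resize(S["pixels"][280:370,215:315,::-1],None,fx=4,fy=5.7778,interpolation=2)[:520]]))
E
```

```text
t28.7 tcp [502.1   2.9 194.9] yang 82.4 q7 1.65 F [ 0.2 -0.8 -0.7] op 25.4 ff 59.4
mods (556.2, -406.0, 50, 25, 2.1) (555, -405, 52, 29, 2, [386.9, 174.3])
[[248.81961679 154.17301982]]
[(470.7, 65.7, 106, 46, 86.1)]
```

View pics/s9.png

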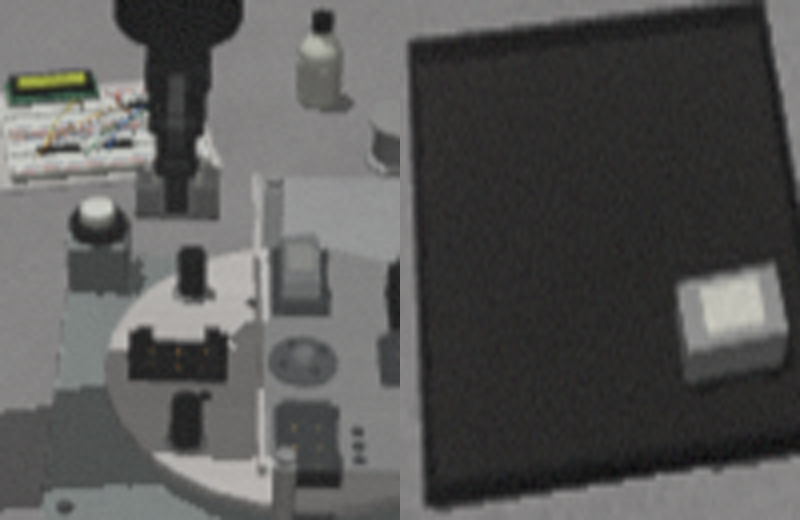

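Held module is level and centred in the grip (178,190); the last module is still at (555,-405), nest 3's 3 dots at the right (357,445). Lowering into nest 2.

Call:
{"name": "drive_tool", "arguments": {
  "commands": [
    [[0.1, 0.001, -0.022, -0.1, 0], [0.1, 0, 0, -0.15, 0], [0.1, 0, 0, -0.17, 0], [0.1, 0, 0, -0.05, 0], [0.1, 0, 0, -0.05, 0], [0.1, 0, 0, -0.04, 0], [0.1, 0, 0, -0.03, 0], [0.1, 0, 0, -0.02, 0], [0.1, 0, 0, -0.01, 0], [0.1, 0, 0, 0, 0]]
  ]
}}

```text
clock: 30.05
tcp_pos: [0.5041, -0.0034, 0.073]
ee_rot: [0.213, 3.133, 0.005]
contact_force: [0.1, 6.3, 2.8]
opening: 0.0259
finger_force: 60.5
```

```bash
python3 - <<'E'
from h import *
s=st();print(s["moment"].round(2))
E
```

```text
t30.1 tcp [504.1  -3.4  73. ] yang 82.2 q7 1.75 F [0.1 6.3 2.8] op 25.9 ff 60.5
[ 1.25 -0.16  0.16]
```

Call:
{"name": "drive_tool", "arguments": {
  "commands": [
    [[0.1, -0.005, 0.01, 0, 0], [0.1, 0, 0, 0, 0], [0.1, 0, 0, -0.005, 0], [0.1, 0, 0, -0.005, 0], [0.1, 0, 0, -0.005, 0], [0.1, 0, 0, 0, 0], [0.1, 0, 0, 0, 0], [0.1, 0, 0, 0, 0], [0.1, 0, 0, 0, 0], [0.1, 0, 0, 0, 0]]
  ]
}}

```text
clock: 31.3
tcp_pos: [0.5029, -0.0029, 0.0702]
ee_rot: [0.216, 3.133, 0.003]
contact_force: [-0.0, 4.9, 10.2]
opening: 0.0259
finger_force: 61.4
```

```bash
python3 - <<'E'
from h import *
s=st();print(s["moment"].round(2))
E
```

```text
t31.3 tcp [502.9  -2.9  70.2] yang 82.1 q7 1.75 F [-0.   4.9 10.2] op 25.9 ff 61.4
[1.15 0.03 0.12]
```

Floor contact at the expected height; ease sideways, release and lift.

Call:
{"name": "drive_tool", "arguments": {
  "commands": [
    [[0.1, 0, 0.008, 0.003, 0], [0.1, 0, 0, 0, 0], [0.5, 0, 0, 0, 0], [0.5, 0, 0, 0, 0], [0.5, 0, 0, 0, 0], [0.5, 0, 0, 0.1, 0], [0.5, 0, 0, 0.15, 0], [0.5, 0, 0, 0.15, 0], [0.5, 0, -0.1, 0.1, 0], [0.5, -0.05, -0.25, 0, 0]]
  ]
}}

```text
clock: 32.55
tcp_pos: [0.4939, -0.071, 0.171]
ee_rot: [0.209, 3.131, 0.001]
contact_force: [1.0, -1.5, -0.2]
opening: 0.0424
finger_force: 0.0
```

Call:
{"name": "drive_tool", "arguments": {
  "commands": [
    [[0.45, -0.05, -0.25, 0, 0], [0.45, -0.05, -0.25, 0, 0], [0.45, -0.05, -0.15, 0, 0], [0.45, 0, 0, 0, 0], [0.45, 0, 0, 0, 0], [0.45, 0, 0, 0, 0], [0.45, 0, 0, 0, 0], [0.45, 0, 0, 0, 0], [0.45, 0, 0, 0, 0], [0.45, 0, 0, 0, 0]]
  ]
}}

```text
clock: 33.8
tcp_pos: [0.4621, -0.2024, 0.1697]
ee_rot: [-0.218, -3.134, -0.0]
contact_force: [-0.0, 0.2, 0.2]
opening: 0.0388
finger_force: 0.0
```

```bash
python3 - <<'E'
from h import *
s=st();T=cap("top");seated(T);S=cap("side")
K=knobs(T);print(K,labels(S,(220,285,310,360),110))
p=K[-1][2][:2]; k=p-AX; a=np.degrees(np.arctan2(k[1],k[0])); print(p,np.hypot(*k),a,"go",(p-s["tcp_pos"][:2])/.2)
arc(p,a,-95,20,.109)
E
```

```text
t33.8 tcp [ 462.1 -202.4  169.7] yang 82.0 q7 2.05 F [-0.   0.2  0.2] op 38.8 ff 0.0
seated n 146 ctr [ 0.5022 -0.0008  0.0629] tilt deg [-0.3 -2. ] ((502.87890625, -0.7617149353027344), (26.261167526245117, 52.246822357177734), 81.70890808105469)
[(np.int32(21), [237.0, 186.4], array([0.5198, 0.0745, 0.073 ])), (np.int32(28), [286.6, 192.6], array([ 0.4978, -0.0765,  0.073 ]))] [(556.2, -406.1, 50, 26, 2.1)]
[ 0.4978 -0.0765] 0.10897054647931247 -144.48677101367338 go [0.1784968 0.6293046]
[-0.025, 0.038] [-0.021, 0.040] [-0.018, 0.041] [-0.015, 0.043] [-0.011, 0.044] [-0.007, 0.045] [-0.004, 0.045] [0.000, 0.045] [0.004, 0.045] [0.008, 0.045] [0.011, 0.044] [0.015, 0.043] [0.018, 0.041] [0.022, 0.040] [0.025, 0.038] [0.028, 0.036] [0.031, 0.033] [0.033, 0.030] [0.036, 0.028] [0.038, 0.025] turn/row -0.0264 end [0.53115664 0.0807048 ]
```

Module 2 seated (top 62.9 mm, same as the first). Turn the dial again.

Call:
{"name": "drive_tool", "arguments": {
  "commands": [
    [[0.45, 0.0357, 0.126, 0, 0.0483], [0.45, 0.0357, 0.126, 0, 0.0483], [0.45, 0.0357, 0.126, 0, 0.0483], [0.45, 0.0357, 0.126, 0, 0.0483], [0.45, 0.0357, 0.126, 0, 0.0483], [0.45, 0, 0, 0, 0], [0.45, 0, 0, -0.14, 0], [0.45, 0, 0, -0.15, 0], [0.45, 0, 0, -0.15, 0], [0.45, 0, 0, 0, 0]]
  ]
}}

```text
clock: 35.15
tcp_pos: [0.4959, -0.0777, 0.0802]
ee_rot: [0.952, -2.989, -0.001]
contact_force: [-0.1, 0.0, 0.8]
opening: 0.0381
finger_force: 0.0
```

Call:
{"name": "drive_tool", "arguments": {
  "commands": [
    [[0.45, -0.023, 0.038, 0, -0.0264], [0.45, -0.021, 0.04, 0, -0.0264], [0.45, -0.018, 0.041, 0, -0.0264], [0.45, -0.015, 0.043, 0, -0.0264], [0.45, -0.011, 0.044, 0, -0.0264], [0.45, -0.007, 0.045, 0, -0.0264], [0.45, -0.004, 0.045, 0, -0.0264], [0.45, 0, 0.045, 0, -0.0264], [0.45, 0.004, 0.045, 0, -0.0264], [0.45, 0.008, 0.045, 0, -0.0264]]
  ]
}}

```text
clock: 36.4
tcp_pos: [0.4801, 0.0081, 0.0831]
ee_rot: [0.339, 3.123, -0.001]
contact_force: [-1.7, -1.3, 1.8]
opening: 0.0383
finger_force: 1.3
```

Call:
{"name": "drive_tool", "arguments": {
  "commands": [
    [[0.45, 0.011, 0.044, 0, -0.0264], [0.45, 0.015, 0.043, 0, -0.0264], [0.45, 0.018, 0.041, 0, -0.0264], [0.45, 0.022, 0.04, 0, -0.0264], [0.45, 0.025, 0.038, 0, -0.0264], [0.45, 0.028, 0.036, 0, -0.0264], [0.45, 0.031, 0.033, 0, -0.0264], [0.45, 0.033, 0.03, 0, -0.0264], [0.45, 0.03, 0.023, 0, -0.02], [0.45, 0, 0, 0, 0]]
  ]
}}

```text
clock: 37.65
tcp_pos: [0.523, 0.0749, 0.0829]
ee_rot: [1.42, 2.802, 0.001]
contact_force: [0.9, 0.5, -0.2]
opening: 0.0384
finger_force: 0.0
```

```bash
python3 - <<'E'
from h import *
s=st();S=cap("side");print(labels(S,(220,285,310,360),110))
m=((S["pixels"].max(2)<75)).astype(np.uint8)*255
for ct,a in boxes(m,10,600,(228,165,272,230)): print(a,ct.min(0),ct.max(0),ct.mean(0).round(1))
E
```

```text
t37.6 tcp [523.   74.9  82.9] yang 36.3 q7 1.14 F [ 0.9  0.5 -0.2] op 38.4 ff 0.0
[(556.0, -406.1, 51, 26, 2.1)]
76.5 [250. 210.] [257. 223.] [253.4 215.9]
233.5 [237. 193.] [261. 206.] [249.3 200.1]
49.0 [256. 165.] [263. 174.] [259.5 168.7]
321.5 [228. 165.] [254. 185.] [240.7 174. ]
```

Call:
{"name": "drive_tool", "arguments": {
  "commands": [
    [[0.45, 0, 0, 0.1, 0], [0.45, 0, 0, 0.15, 0], [0.45, 0, 0, 0.15, 0], [0.45, 0, 0, 0.15, 0], [0.43, 0.0163, -0.24, 0.04, 0.0309], [0.43, 0.0163, -0.24, 0, 0.0309], [0.43, 0.0163, -0.24, 0, 0.0309], [0.43, 0.0163, -0.24, 0, 0.0309], [0.43, 0.0163, -0.24, 0, 0.0309], [0.43, 0.0163, -0.24, 0, 0.0309]]
  ]
}}

```text
clock: 38.95
tcp_pos: [0.543, -0.2146, 0.2009]
ee_rot: [0.548, 3.091, 0.001]
contact_force: [0.9, -1.1, 0.0]
opening: 0.0366
finger_force: 0.0
```

Call:
{"name": "drive_tool", "arguments": {
  "commands": [
    [[0.43, 0.0163, -0.24, 0, 0.0309], [0.43, 0.0163, -0.24, 0, 0.0309], [0.43, 0.0163, -0.24, 0, 0.0309], [0.43, 0.0163, -0.24, 0, 0.0309], [0.43, 0, 0, 0, 0], [0.43, 0, 0, -0.15, 0], [0.43, 0, 0, -0.15, 0], [0.43, 0, 0, -0.15, 0], [0.43, 0, 0, 0, 0], [0.43, 0, 0, 0, 0]]
  ]
}}

```text
clock: 40.2
tcp_pos: [0.5564, -0.4048, 0.1114]
ee_rot: [-0.055, 3.139, -0.002]
contact_force: [-0.8, 0.6, 0.2]
opening: 0.0368
finger_force: 0.0
```

```bash
python3 - <<'E'
from h import *
st()
S=cap("side"); print("mods",*labels(S,(220,285,310,360),60)); T=cap("top"); print(knobs(T))
# tray right wall: dark->bright edge
uv=[(400.5,175),(401,200)]; print(plane(T,uv,.014).round(3), T["pixels"].max(2)[174,385:408])
E
```

```text
t40.2 tcp [ 556.4 -404.8  111.4] yang 92.0 q7 2.46 F [-0.8  0.6  0.2] op 36.8 ff 0.0
mods
[(np.int32(17), [237.6, 187.3], array([0.5172, 0.0726, 0.073 ])), (np.int32(23), [287.7, 191.9], array([ 0.4999, -0.0798,  0.073 ]))]
[[ 0.553 -0.454  0.014]
 [ 0.472 -0.451  0.014]] [171 135  86  73  65 110  71  52  48  48  43  43  42  44 139 148 122 129
 130  64  43  36  40]
```

Call:
{"name": "drive_tool", "arguments": {
  "commands": [
    [[0.43, -0.003, -0.003, 0, 0], [0.43, 0, 0, -0.13, 0], [0.43, 0, 0, -0.13, 0], [0.43, 0, 0, -0.1, 0], [0.43, 0, 0, -0.025, 0], [0.43, 0, 0, 0, 0], [0.1, 0, 0, 0, 0], [0.1, 0, 0, 0, 0], [0.1, 0, 0, 0, 0], [0.1, 0, 0, 0, 0]]
  ]
}}

```text
clock: 41.55
tcp_pos: [0.5556, -0.4058, 0.0339]
ee_rot: [-0.055, 3.14, -0.002]
contact_force: [-1.0, -0.7, 6.3]
opening: 0.0259
finger_force: 61.2
```

Call:
{"name": "drive_tool", "arguments": {
  "commands": [
    [[0.1, 0, 0, 0, 0], [0.1, 0, 0, 0, 0], [0.1, 0, 0, 0.08, 0], [0.1, 0, 0, 0.16, 0], [0.1, 0, 0, 0.16, 0], [0.1, 0, 0, 0.16, 0], [0.1, 0, 0, 0.16, 0], [0.1, 0, 0, 0.1, 0], [0.1, 0, 0, 0, 0], [0.1, 0, 0, 0, 0]]
  ]
}}

```text
clock: 42.8
tcp_pos: [0.5545, -0.4046, 0.196]
ee_rot: [0.055, -3.14, -0.002]
contact_force: [-0.7, 0.3, -0.8]
opening: 0.0253
finger_force: 60.4
```

```bash
python3 - <<'E'
from h import *
s=st()
K=knobs(cap("top")); v=np.array([.5172,.0726])-np.array([.4999,-.0798]); th=-np.arctan2(v[0],v[1]); print("yaw",np.degrees(th)); n=AX-.085*np.array([np.cos(th),np.sin(th)]); print("nest",n,"go",(n-s["tcp_pos"][:2])/.2)
E
```

```text
t42.8 tcp [ 554.5 -404.6  196. ] yang 92.0 q7 2.43 F [-0.7  0.3 -0.8] op 25.3 ff 60.4
yaw -6.476325172793214
nest [ 0.50204242 -0.00361262] go [-0.2622909   2.00506555]
```

Call:
{"name": "drive_tool", "arguments": {
  "commands": [
    [[0.1, -0.0292, 0.223, 0, -0.0053], [0.1, -0.0292, 0.223, 0, -0.0053], [0.1, -0.0292, 0.223, 0, -0.0053], [0.1, -0.0292, 0.223, 0, -0.0053], [0.1, -0.0292, 0.223, 0, -0.0053], [0.1, -0.0292, 0.223, 0, -0.0053], [0.1, -0.0292, 0.223, 0, -0.0053], [0.1, -0.0292, 0.223, 0, -0.0053], [0.1, -0.0292, 0.223, 0, -0.0053], [0.1, 0, 0, 0, 0]]
  ]
}}

```text
clock: 44.1
tcp_pos: [0.5011, 0.0008, 0.1955]
ee_rot: [-0.169, -3.134, -0.003]
contact_force: [0.1, 0.1, -1.3]
opening: 0.0255
finger_force: 60.4
```

Call:
{"name": "drive_tool", "arguments": {
  "commands": [
    [[0.1, 0, 0, 0, 0], [0.1, 0, 0, -0.1, 0], [0.1, 0, 0, -0.15, 0], [0.1, 0, 0, -0.15, 0], [0.1, 0, 0, 0, 0], [0.1, 0, 0, 0, 0], [0.1, 0, 0, 0, 0], [0.1, 0, 0, 0, 0], [0.1, 0, 0, 0, 0], [0.1, 0, 0, 0, 0]]
  ]
}}

```text
clock: 45.35
tcp_pos: [0.5025, -0.0037, 0.1169]
ee_rot: [0.18, 3.136, 0.0]
contact_force: [-0.3, -0.3, 0.0]
opening: 0.0257
finger_force: 60.4
```

```bash
python3 - <<'E'
from h import *
s=st()
E
```

```text
t45.4 tcp [502.5  -3.7 116.9] yang 83.4 q7 1.85 F [-0.3 -0.3  0. ] op 25.7 ff 60.4
```

Call:
{"name": "drive_tool", "arguments": {
  "commands": [
    [[0.1, 0, 0.003, -0.06, 0], [0.1, 0, 0, -0.06, 0], [0.1, 0, 0, -0.04, 0], [0.1, 0, 0, -0.03, 0], [0.1, 0, 0, -0.02, 0], [0.1, 0, 0, -0.01, 0], [0.1, 0, 0, -0.005, 0], [0.1, 0, 0, -0.005, 0], [0.1, 0, 0, 0, 0], [0.1, 0, 0, 0, 0]]
  ]
}}

```text
clock: 46.6
tcp_pos: [0.5025, -0.0032, 0.0708]
ee_rot: [0.181, 3.136, 0.0]
contact_force: [-0.8, -0.4, -0.2]
opening: 0.026
finger_force: 60.5
```

```bash
python3 - <<'E'
from h import *
s=st();print(s["moment"].round(2))
E
```

```text
t46.6 tcp [502.5  -3.2  70.8] yang 83.4 q7 1.88 F [-0.8 -0.4 -0.2] op 26.0 ff 60.5
[ 0.05  0.02 -0.  ]
```

Clean. Release and lift. Then check all before pressing start.

Call:
{"name": "drive_tool", "arguments": {
  "commands": [
    [[0.1, 0, 0, -0.005, 0], [0.1, 0, 0, 0, 0], [0.5, 0, 0, 0, 0], [0.5, 0, 0, 0, 0], [0.5, 0, 0, 0, 0], [0.5, 0, 0, 0.1, 0], [0.5, 0, 0, 0.15, 0], [0.5, 0, 0, 0.15, 0], [0.5, 0, -0.1, 0.1, 0], [0.5, -0.05, -0.25, 0, 0]]
  ]
}}

```text
clock: 47.85
tcp_pos: [0.4945, -0.0716, 0.171]
ee_rot: [0.171, 3.133, 0.002]
contact_force: [0.7, -0.9, -0.1]
opening: 0.0425
finger_force: 0.0
```

Call:
{"name": "drive_tool", "arguments": {
  "commands": [
    [[0.45, -0.05, -0.25, 0, 0], [0.45, -0.05, -0.25, 0, 0], [0.45, -0.05, -0.2, 0, 0], [0.3, 0, 0, 0, 0], [0, 0, 0, 0, 0], [0, 0, 0, 0, 0], [0, 0, 0, 0, 0], [0, 0, 0, 0, 0], [0, 0, 0, 0, 0], [0, 0, 0, 0, 0]]
  ]
}}

```text
clock: 49.1
tcp_pos: [0.4624, -0.2132, 0.1697]
ee_rot: [-0.18, -3.136, -0.0]
contact_force: [-0.4, -0.5, -0.1]
opening: -0.0
finger_force: 0.0
```

```bash
python3 - <<'E'
from h import *
s=st();T=cap("top");S=cap("side");seated(T);K=knobs(T);print(K)
# button from two views
b=[]
for C,roi in((T,(205,195,232,220)),(S,(215,150,245,172))):
    g=C["pixels"].min(2); 
    for th in(150,190):
        for ct,a in boxes((g>th).astype(np.uint8)*255,4,200,roi): print(th,ct.mean(0).round(1),a,ct.min(0),ct.max(0),plane(C,ct.mean(0),.072)[0].round(4),depthpt(C,ct.mean(0)).round(4))
cv2.imwrite("pics/f.png",np.hstack([cv2.resize(S["pixels"][150:240,205:345,::-1],None,fx=2.8,fy=4,interpolation=2),cv2.resize(T["pixels"][120:222,210:320,::-1],None,fx=3.5,fy=3.53,interpolation=2)[:360]]))
E
```

```text
t49.1 tcp [ 462.4 -213.2  169.7] yang 83.4 q7 2.18 F [-0.4 -0.5 -0.1] op -0.0 ff 0.0
seated n 146 ctr [ 0.5024 -0.0016  0.0628] tilt deg [1.1 0.5] ((502.2623291015625, -1.6402244567871094), (26.77492904663086, 51.06909942626953), 83.48320770263672)
[(np.int32(20), [237.8, 187.4], array([0.5168, 0.0721, 0.073 ])), (np.int32(28), [287.7, 192.0], array([ 0.4997, -0.0798,  0.073 ]))]
150 [217. 207.] 39.0 [213. 204.] [221. 210.] [0.4584 0.1361 0.072 ] [[0.4582 0.1357 0.0758]]
190 [217.1 207.2] 29.5 [214. 204.] [220. 210.] [0.458  0.1356 0.072 ] [[0.4577 0.1352 0.0757]]
150 [217.3 150.6] 5.5 [215. 150.] [220. 152.] [0.4295 0.1989 0.072 ] [[0.4316 0.2871 0.0128]]
```

View pics/f.png

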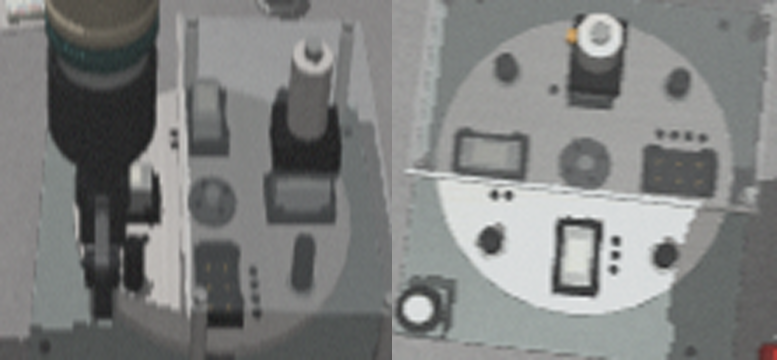

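All three modules lie flat: nest 3 (3 dots) in front, 2 at the left, 1 dot beside the rear nest under the probe head with the dial in its detent. Now the start button at (458,135.5), top ~75 mm.

Call:
{"name": "drive_tool", "arguments": {
  "commands": [
    [[0, -0.0028, 0.218, 0, 0], [0, -0.0028, 0.218, 0, 0], [0, -0.0028, 0.218, 0, 0], [0, -0.0028, 0.218, 0, 0], [0, -0.0028, 0.218, 0, 0], [0, -0.0028, 0.218, 0, 0], [0, -0.0028, 0.218, 0, 0], [0, -0.0028, 0.218, 0, 0], [0, 0, 0, 0, 0], [0, 0, 0, 0, 0]]
  ]
}}

```text
clock: 50.45
tcp_pos: [0.4579, 0.1349, 0.1697]
ee_rot: [0.181, 3.136, -0.001]
contact_force: [0.1, -0.3, 0.6]
opening: -0.0001
finger_force: 0.0
```

Call:
{"name": "drive_tool", "arguments": {
  "commands": [
    [[0, 0, 0, -0.1, 0], [0, 0, 0, -0.1, 0], [0, 0, 0, -0.1, 0], [0, 0, 0, -0.03, 0], [0, 0, 0, 0, 0], [0, 0, 0, 0, 0], [0, 0, 0, 0, 0], [0, 0, 0, 0, 0], [0, 0, 0, 0, 0], [0, 0, 0, 0, 0]]
  ]
}}

```text
clock: 51.7
tcp_pos: [0.4579, 0.1357, 0.1038]
ee_rot: [0.181, 3.136, 0.0]
contact_force: [0.2, -0.8, -0.3]
opening: -0.0
finger_force: 0.0
```

Call:
{"name": "drive_tool", "arguments": {
  "commands": [
    [[0, 0, 0, -0.005, 0], [0, 0, 0, -0.005, 0], [0, 0, 0, -0.005, 0], [0, 0, 0, -0.005, 0], [0, 0, 0, -0.005, 0], [0, 0, 0, -0.005, 0], [0, 0, 0, -0.005, 0], [0, 0, 0, 0, 0], [0, 0, 0, 0, 0], [0, 0, 0, 0, 0]]
  ]
}}

```text
clock: 52.95
tcp_pos: [0.4579, 0.1355, 0.0968]
ee_rot: [-0.181, -3.136, -0.0]
contact_force: [-0.5, -0.5, 3.3]
opening: -0.0002
finger_force: 1.3
```

Call:
{"name": "drive_tool", "arguments": {
  "commands": [
    [[0, 0, 0, -0.005, 0], [0, 0, 0, -0.005, 0], [0, 0, 0, -0.005, 0], [0, 0, 0, -0.005, 0], [0, 0, 0, 0, 0], [0, 0, 0, 0, 0], [0, 0, 0, 0, 0], [0, 0, 0, 0, 0], [0, 0, 0, 0, 0], [0, 0, 0, 0, 0]]
  ]
}}

```text
clock: 54.2
tcp_pos: [0.4579, 0.1355, 0.093]
ee_rot: [0.181, 3.136, 0.0]
contact_force: [-1.1, -0.4, 7.8]
opening: 0.0
finger_force: 4.1
```

Call:
{"name": "drive_tool", "arguments": {
  "commands": [
    [[0, 0, 0, -0.005, 0], [0, 0, 0, -0.005, 0], [0, 0, 0, -0.005, 0], [0, 0, 0, 0, 0], [0, 0, 0, 0, 0], [0, 0, 0, 0, 0], [0, 0, 0, 0, 0], [0, 0, 0, 0, 0], [0, 0, 0, 0, 0], [0, 0, 0, 0, 0]]
  ]
}}

```text
clock: 55.45
tcp_pos: [0.458, 0.1355, 0.0925]
ee_rot: [0.182, 3.135, 0.004]
contact_force: [-7.4, -2.3, 38.2]
opening: 0.0004
finger_force: 19.2
```

Bottomed out (38 N at the stop, no further travel): fully pressed. Retract clear.

Call:
{"name": "drive_tool", "arguments": {
  "commands": [
    [[0, 0, 0, 0.02, 0], [0, 0, 0, 0.05, 0], [0, 0, 0, 0.1, 0], [0, 0, 0, 0.15, 0], [0, 0, 0, 0.15, 0], [0, 0, 0.15, 0.1, 0], [0, 0, 0.2, 0, 0], [0, 0, 0.2, 0, 0], [0, 0, 0, 0, 0], [0, 0, 0, 0, 0]]
  ]
}}

```text
clock: 56.7
tcp_pos: [0.4578, 0.2448, 0.2035]
ee_rot: [-0.181, -3.136, 0.002]
contact_force: [-0.4, -0.1, 0.7]
opening: 0.0001
finger_force: 0.0
```

```bash
python3 - <<'E'
from h import *
s=st();T=cap("top");seated(T);print(knobs(T))
print(robot.finish_job())
E
```

```text
t56.7 tcp [457.8 244.8 203.5] yang 83.4 q7 1.31 F [-0.4 -0.1  0.7] op 0.1 ff 0.0
seated n 149 ctr [ 0.5019 -0.0014  0.0631] tilt deg [-0.4 -0.9] ((502.47314453125, -0.9341030120849609), (31.360023498535156, 54.70630645751953), 74.65259552001953)
[(np.int32(18), [237.6, 187.3], array([0.517 , 0.0727, 0.073 ]))]
the job is handed in; nothing more can be done
None
```

I loaded the three modules that were in the tray into nests 1, 2 and 3, confirmed nest 1 was in its detent under the probe head, pressed the start button to its stop, and handed the job in at about 57 s; pressing it briefly reached 38 N at the fingertips.

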